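# Empty a ball dispenser with its lever

## Robot

A 7-joint arm with a two-finger parallel gripper is mounted at the origin on the work surface. World frame = base frame: x ahead of the robot, y to its left, z up, the work surface at z = 0. Lengths are in m, angles in rad, forces in N, time in s.
With the tool pointing down it reaches from about 0.4 to 0.85 m from the base axis. Payload 10.4 kg.
Tool frame: the origin (TCP) lies at the very end of the fingers, on their centre line; the grasp point (between the pads) lies 19 mm behind it (manip.tcp_to_grasp is the z of the grasp point in the tool frame, in m); z points along the fingers, x is the direction in which the jaws open and shut, and the axes are right-handed (so a half turn about z gives the same grasp; the last joint's range is limited). The gripper opens to 85 mm and grips with 20 to 120 N. Pads are 22 mm wide; open, the fingers measure 114 mm over their backs; the gripper's body (76 mm by 85 mm) begins 54 mm behind the grasp point. The pads swing forward as they close: fully open they stand 13 mm farther back than shut.
Start: joints at [1.099, 0.332, -0.065, 1.46, 0.022, 1.35, -0.088], TCP at [0.271, -0.563, 0.231] pointing down, gripper open.
Joint ranges: [-2.6, 2.6], [-0.5, 2.12], [-1.47, 1.34], [0.16, 2.42], [-1.27, 4.41], [0.06, 2.06], [-2.6, 2.6]. Speed limits (rad/s): [2.22, 2.22, 2.79, 2.79, 3.14, 3.14, 3.14].

## Interface

Orientations are given as a unit quaternion [x, y, z, w].
In Python, from workcell import manip gives the robot as it stands.
- The arm moves only by the tool servo_tool, never from a script. Its argument "moves" is a list of rows, each an object with "travel": the shift along the tool's x, y, z in mm, a list of three; "dr": the turn, a rotation vector about the tool's x, y, z in degrees, a list of three. A call has 1 to 12 rows; each row shifts and turns the commanded pose from where the row before left it, along the tool's axes as they then stand; what a row does not reach is not made up. A row lasts 1/8 s, in which the tool goes at most 62.5 mm and 10.7 degrees, less where a joint would pass 70% of its speed; a pose out of reach is approached as far as the arm can. A call is refused whole if a number of a shift passes 62.5 or a number of a turn 10.7, either way. A call with a gripper value outside its range is refused whole. "claw" is the closure, from 0 (fully open) to 1 (shut), set as the call begins (left out, the last holds). The fingers move at their own pace and stop on an object; "squeeze" is the grip in N (left out, the last holds). Time passes only in rows, so rows that do not move let the fingers close. It gives the time, the measured TCP pose, the force and the opening at its end, in the units of the state.
- manip.get_obs(): the state, without advancing time (a new reading comes with each control period).
- manip.camera(name): name is "scene" or "top" or "wrist"; returns the picture (400x640x3 uint8, blue, green, red); there is no depth.
- manip.calibration(name): a dict with "intrinsics" (3x3 intrinsics, pixels), "view" (4x4, takes a point from world to camera coordinates). Camera axes: x right, y down, z forward; pixel columns grow to the right and rows downward; lengths in m; the calibration is good to about 2 mm. The wrist camera is an equidistant fisheye: a pixel r from the principal point sees the ray r / f radians off the axis. A picture is of the moment at which its call begins: read the wrist's pose just before it. calibration takes no time and is no camera call; for the wrist camera it gives the pose at the moment of the call.
- manip.hand_in(): hands the job in, once; it reports no verdict.
The state is a dict: "clock": time; "joint_pos": joint angles; "joint_velocities": joint speeds; "tau": joint torques, N m; "position": TCP position; "ee_rot": TCP orientation; "ft_force": force on the tool from outside, world axes, zero at the start; "torque": the same for the moment, N m; "grip_width": opening from 0.0 (shut) to 1.0 (fully open).
Only numpy, scipy, OpenCV 4.12 (cv2) and the standard library are available. Lean on these libraries where they do the work, as an engineer would, in place of code of your own. Each camera call takes 0.05 s, during which the arm holds its last target. There are 200 camera calls.

## Task

Press the lever of the wooden ball dispenser all the way down so that its black lid lifts, and hold it there until all three balls have rolled out into the catch tray; then ease the lever back up so that the lid comes down gently, without slamming, until it is fully shut. Touch only the lever: do not grasp, pick up or touch the balls or the lid, and leave the glue bottle, the tin and the tape roll where they stand.

Things in the scene. Friction and masses are not known exactly. Their poses are not given: they have to be found in the camera images.
- dispenser: light-wood ball dispenser, fixed. Origin: on the bench under the lid hinge; +x level, from lever end to tray end, z up. Along x: lever paddle -176 to -131 mm, chute -84 to 79 mm (62 mm wide, walls 90 mm high, hinge posts 132 mm), open tray 85 to 219 mm (100 mm wide, floor 12, walls 46 mm high). The chute slopes down to +x: the balls roll out by themselves when the lid is up.
- paddle_top (a point): centre of the top face of the lever's steel paddle, a plate 46 mm (along x of the dispenser) by 44 mm, 6 mm thick, on a 91 mm wide yoke at the robot's end; moves with the lever. At rest 117 mm above the bench, outer edge tilted up 0.2 rad; fully pressed 67 mm above it, outer edge tilted down 0.2 rad. Free space above; 40 mm gap to the chute.
- lever (a joint): press lever angle, rad: 0 at rest (up, on its stop), 0.4 at the bottom stop, about 50 mm of paddle travel straight down. Pivot 30 mm behind (-x of) the dispenser's origin, 85 mm above the bench. Sprung: the paddle needs about 2 to 3 N to start, 5 N at the bottom, and springs back up at once if let go.
- lid (a joint): black hood lid angle, rad: 0 shut, 0.8 fully open; always twice the lever's angle. Hinged 125 mm above the dispenser's origin; its top, 70 mm wide, 91 mm long, runs to +x and a front skirt hangs to 51 mm above the bench, holding the balls back. Balls begin to pass at about 0.2 rad. A lever let go slams it (over 3 rad/s); shutting slower than 2 rad/s is gentle.
- ball1_center (a point): a plain wooden ball, 36 mm diameter, 20 g, loose; this point is its centre. It starts in the chute under the lid, at x = about 66 mm in the dispenser's frame
- ball2_center (a point): a plain wooden ball, 36 mm diameter, 20 g, loose; this point is its centre. It starts in the chute under the lid, at x = about 28 mm in the dispenser's frame
- ball3_center (a point): a plain wooden ball, 36 mm diameter, 20 g, loose; this point is its centre. It starts in the chute under the lid, at x = about -10 mm in the dispenser's frame
- glue_mid (a point): a white glue bottle, 56 mm diameter, 150 mm high, loose, standing beside the dispenser; this point is on its axis, 75 mm up. To be left alone.
- tin_mid (a point): a steel tin with a paper label, 86 mm diameter, 100 mm high, loose, standing beside the dispenser; this point is on its axis, 50 mm up. To be left alone.
- tape_mid (a point): a grey roll of tape, 100 mm outer diameter, 48 mm high, loose, lying flat beside the dispenser; this point is on its axis, 24 mm up. To be left alone.
Not all that is in view belongs to the job. What is shaped like the part that bears ball3_center but blue or green is not meant.

How it is judged:
On the way, in this order (a step that is already met when the one before it is completed fails the run):
1. the lever has lifted the lid off its closed position (value of joint lid above 0.08 rad), for 0.05 s.
2. all three balls are in the catch tray while the lever is still held down, the lid wide open (value of joint lid above 0.65 rad and x of ball1_center in the frame of dispenser between 0.095 and 0.222 m and y of ball1_center in the frame of dispenser between -0.053 and 0.053 m and z of each of ball1_center, ball2_center, ball3_center in the frame of dispenser below 0.05 m and x of ball2_center in the frame of dispenser between 0.095 and 0.222 m and y of ball2_center in the frame of dispenser between -0.053 and 0.053 m and x of ball3_center in the frame of dispenser between 0.095 and 0.222 m and y of ball3_center in the frame of dispenser between -0.053 and 0.053 m), for 0.2 s.
At the end, for the whole second after the job is handed in: the lid is shut (within 0.03 rad) with the lever up (within 0.015 rad), all three balls lie in the catch tray, and the bottle, tin and tape roll stand within 20 mm of where they were (value of joint lid below 0.03 rad and value of joint lever below 0.015 rad and x of ball1_center in the frame of dispenser between 0.095 and 0.222 m and y of ball1_center in the frame of dispenser between -0.053 and 0.053 m and z of each of ball1_center, ball2_center, ball3_center in the frame of dispenser below 0.05 m and x of ball2_center in the frame of dispenser between 0.095 and 0.222 m and y of ball2_center in the frame of dispenser between -0.053 and 0.053 m and x of ball3_center in the frame of dispenser between 0.095 and 0.222 m and y of ball3_center in the frame of dispenser between -0.053 and 0.053 m and distance of each of glue_mid, tin_mid, tape_mid from where it was at the start of the episode below 0.02 m); the robot touches nothing.
It fails at once if the lid slams: in the last 0.25 rad before it is shut it is closing faster than 2 rad/s (value of joint lid below 0.25 rad and velocity of joint lid below -2 rad/s).
It fails at once if the robot touches a ball (contact force between any of ball1, ball2, ball3 and the fingers above 0.3 N or contact force between any of ball1, ball2, ball3 and the arm above 0.3 N).
It fails at once if a ball is lifted (height (world z) of any of ball1_center, ball2_center, ball3_center above 0.13 m).
It fails at once if the robot touches the lid instead of working it by the lever (contact force between lid and the fingers above 0.5 N or contact force between lid and the arm above 0.5 N).
It fails at once if the bottle, the tin or the tape roll is shifted by more than 20 mm or lifted (distance of any of glue_mid, tin_mid, tape_mid from where it was at the start of the episode above 0.02 m).
It also fails if it takes over 40 s, if anything falls off the work surface, if the arm or the gripper's body presses on something with over 40 N, if the wrist force passes 120 N, or if a joint passes its speed limit or range.

## Working session

There is one attempt and no reset: what is moved stays moved. The work goes in short steps, Python scripts to look and compute and a tool call to move; the robot and the scene stay as the last step left them, time stands still between calls to the robot, and variables do not carry over. Pictures are saved under pics/ and viewed, on a budget of 10 in all, crops included, one or two more only if the job needs it, and the job is handed in when it is done.

Besides the shell and the picture viewer there is one more tool, called as name([rows], argument=value, ...), one row to a line, values as JSON. servo_tool: Moves the arm, as the interface text tells. Its arguments: {"type":"object","properties":{"moves":{"type":"array","items":{"type":"object","properties":{"travel":{"type":"array","items":{"type":"number"}},"dr":{"type":"array","items":{"type":"number"}}}}},"claw":{"type":"number"},"squeeze":{"type":"number"}},"required":["moves"]}

```bash
mkdir -p pics; python3 - <<'E'
from workcell import manip
import cv2
for n in ("scene","top"):
    im=manip.camera(n); cv2.imwrite(f"pics/{n}0.png",im)
    c=manip.calibration(n); print(n,c["intrinsics"],c["view"])
o=manip.get_obs(); print(o, manip.tcp_to_grasp)
E
```

```text
scene [[413.89164755   0.         320.0409482 ]
 [  0.         413.89164755 196.76760596]
 [  0.           0.           1.        ]] [[-0.08218183  0.99652325 -0.01369543 -0.02391809]
 [ 0.68857986  0.04684096 -0.72364612 -0.31923197]
 [-0.72048867 -0.06890096 -0.69003531  1.32953448]
 [ 0.          0.          0.          1.        ]]
top [[455.30857392   0.         315.75837578]
 [  0.         455.30857392 193.83241715]
 [  0.           0.           1.        ]] [[-0.02355688 -0.99908805 -0.03561097  0.10804369]
 [-0.99260864  0.02761628 -0.11817541  0.58505579]
 [ 0.11905108  0.03256391 -0.99235399  0.96055007]
 [ 0.          0.          0.          1.        ]]
{'clock': 0.1, 'joint_pos': array([ 1.09940134,  0.33281479, -0.0647118 ,  1.46083404,  0.02157419,
        1.34989203, -0.08849447]), 'joint_velocities': array([ 0.00133323, -0.00075451, -0.00101509, -0.00377615,  0.00098471,
       -0.00035185,  0.00042625]), 'tau': array([ 2.66347197e-03, -6.26745987e+01,  4.97879635e-02, -3.92426455e+01,
        1.60565274e-02,  7.01076526e-03,  7.48440857e-05]), 'position': array([ 0.27104646, -0.56280853,  0.23060281]), 'ee_rot': array([ 8.46730890e-01, -5.32021059e-01, -5.37878801e-04, -3.22384982e-04]), 'ft_force': array([-0.41505663, -0.73337522,  1.22382417]), 'torque': array([-0.03120366,  0.02740038,  0.0155949 ]), 'grip_width': 1.0030127001834892} -0.0187
```

View pics/scene0.png

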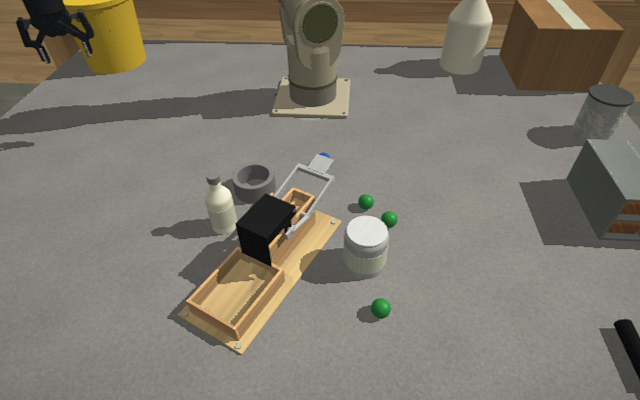

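View pics/top0.png

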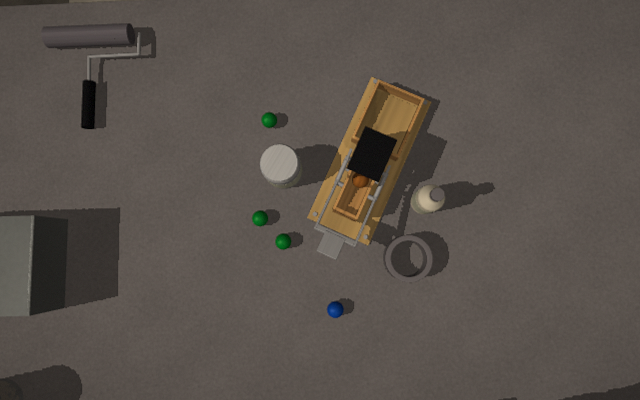

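The scene view shows the dispenser running diagonally, its black lid at (266,228), tray at (237,293) and paddle at (320,163). In the top view these are at (372,155), (395,105) and (331,244).

Possible mix-ups:
- **Paddle:** the yoke bars at top (340,180) and (378,205), and the tape ring at (408,258). I choose the flat plate at (331,244).
- **Balls:** the green ones at (269,120), (260,218), (283,241) and the blue one at (335,309) are decoys.

Next is one close crop of both views.

```bash
python3 - <<'E'
import cv2,numpy as np
a=cv2.imread("pics/top0.png")[205:275,290:390]; b=cv2.imread("pics/scene0.png")[140:210,270:370]
f=lambda x:cv2.resize(x,None,fx=8,fy=4.2*8/4.2,interpolation=cv2.INTER_CUBIC)
c=np.vstack([cv2.resize(x,(800//2*1,280),interpolation=cv2.INTER_CUBIC) for x in (a,b)])
cv2.imwrite("pics/crop1.png",c)
E
```

```text
(no output)
```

View pics/crop1.png

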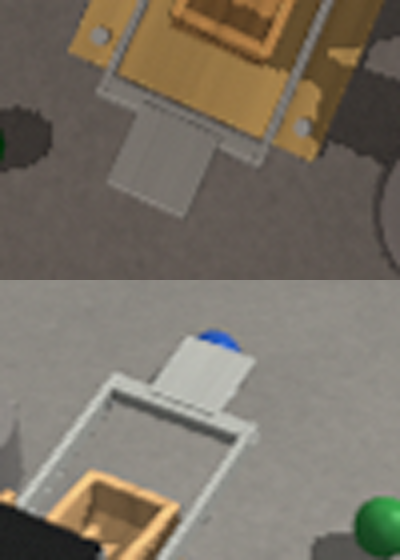

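The crop shows one clean steel plate on the yoke. Its centre is near top (330.5,245.3) and scene (321,163), and the blue ball lies on the bench behind it.

```bash
cat > h.py <<'E'
import numpy as np
from workcell import manip
def ray(n,p):
    c=manip.calibration(n);V=np.array(c["view"]);R=V[:3,:3]
    d=R.T@np.linalg.inv(c["intrinsics"])@[p[0],p[1],1]
    return -R.T@V[:3,3],d/np.linalg.norm(d)
def plane(n,p,z):
    o,d=ray(n,p);return o+d*(z-o[2])/d[2]
def tri(p,q):
    A=[];b=[]
    for n,u in (("top",p),("scene",q)):
        o,d=ray(n,u);P=np.eye(3)-np.outer(d,d);A.append(P);b.append(P@o)
    return np.linalg.lstsq(np.vstack(A),np.hstack(b),rcond=None)[0]
E
python3 - <<'E'
from h import *
np.set_printoptions(precision=4,suppress=True)
print("pad tri",tri((330.5,245.3),(321,163)),"top@.117",plane("top",(330.5,245.3),.117),"scene",plane("scene",(321,163),.117))
cr=lambda x,y:(290+x/4,205+y/4)
P=[plane("top",cr(*c),z) for c,z in (((107,182),.1216),((184,216),.1216),((217,140),.112),((140,107),.112))]
print("sizes",[np.linalg.norm(P[i]-P[(i+1)%4]) for i in range(4)])
y1,y2=plane("top",cr(97,92),.112),plane("top",cr(260,165),.112); print("yoke",np.linalg.norm(y1-y2))
a,b=plane("top",(374,78),.046),plane("top",(431,101),.046); m=(a+b)/2
pc=sum(P)/4
d=(m-pc)[:2];print("tray w",np.linalg.norm(a-b),"len",np.linalg.norm(d),"pad",pc,"axis yaw",np.degrees(np.arctan2(d[1],d[0])))
e=(y1-y2)[:2];print("yoke normal yaw",np.degrees(np.arctan2(e[1],e[0]))-90)
f=(a-b)[:2];print("tray normal yaw",np.degrees(np.arctan2(f[1],f[0]))-90)
for n,p,z in (("tape",(408,258),.048),("glue top",(434,193),.14),("tin",(281,163),.1),("blue",(335,309),.018)):print(n,plane("top",p,z))
from scipy.spatial.transform import Rotation as R
o=manip.get_obs();print(R.from_quat(o["ee_rot"]).as_matrix())
E
```

```text
pad tri [0.4743 0.0652 0.1161] top@.117 [0.4744 0.0635 0.117 ] scene [0.4752 0.0669 0.117 ]
sizes [np.float64(0.041320113985017795), np.float64(0.042001779568018885), np.float64(0.04173845947844381), np.float64(0.04170281139003297)]
yoke 0.08894124422133541
tray w 0.13561421566930976 len 0.3787692155358375 pad [0.4745 0.0635 0.1168] axis yaw -26.352259761845673
yoke normal yaw -25.49082482233463
tray normal yaw -24.96430633253253
tape [ 0.4443 -0.0992  0.048 ]
glue top [ 0.5705 -0.1403  0.14  ]
tin [0.6464 0.1614 0.1   ]
blue [0.3379 0.0579 0.018 ]
[[ 0.4339 -0.901  -0.0006]
 [-0.901  -0.4339  0.0011]
 [-0.0013  0.     -1.    ]]
```

Checks agree: the two views give z = 116 mm for the plate (117 expected), it measures about 42×42 mm, and the yoke 89 mm. So the paddle centre is at (0.4745, 0.065) and the dispenser yaw is about -25.5°. My tray corners were actually the base plate's, so I'm not using that width. Now closing the gripper and moving above the paddle, at a height clear of the bottle.

servo_tool([
  {"travel":[-40,-38,0]},
  {"travel":[-40,-38,0]},
  {"travel":[-40,-38,0]},
  {"travel":[-40,-38,0]},
  {"travel":[-40,-38,0]},
  {"travel":[-40,-38,0]},
  {"travel":[-40,-38,0]},
  {"travel":[-40,-38,0]},
  {"travel":[-40,-38,0]},
  {"travel":[-40,-38,0]},
  {"travel":[-40,-38,0]},
  {"travel":[-40,-38,0]},
], claw=1)

```text
$.moves[0]: bad value
```

servo_tool([
  {"dr":[0,0,-9.7]},
  {"dr":[0,0,-9.7]},
  {"dr":[0,0,-9.7]},
  {"dr":[0,0,-9.7]},
  {},
  {},
])

```text
$.moves[0]: bad value
```

Both calls were refused whole because rows need both keys, so nothing has moved.

servo_tool([
  {"travel":[-40,-38,0],"dr":[0,0,0]},
  {"travel":[-40,-38,0],"dr":[0,0,0]},
  {"travel":[-40,-38,0],"dr":[0,0,0]},
  {"travel":[-40,-38,0],"dr":[0,0,0]},
  {"travel":[-40,-38,0],"dr":[0,0,0]},
  {"travel":[-40,-38,0],"dr":[0,0,0]},
  {"travel":[-40,-38,0],"dr":[0,0,0]},
  {"travel":[-40,-38,0],"dr":[0,0,0]},
  {"travel":[-40,-38,0],"dr":[0,0,0]},
  {"travel":[-40,-38,0],"dr":[0,0,0]},
  {"travel":[-40,-38,0],"dr":[0,0,0]},
  {"travel":[-40,-38,0],"dr":[0,0,0]},
], claw=1)

```text
clock: 1.6
position: [0.4739, 0.0688, 0.2313]
ee_rot: [0.847, -0.532, 0.0, 0.0]
ft_force: [1.4, -0.7, 0.5]
grip_width: -0.002
```

servo_tool([
  {"travel":[0,0,0],"dr":[0,0,-9.7]},
  {"travel":[0,0,0],"dr":[0,0,-9.7]},
  {"travel":[0,0,0],"dr":[0,0,-9.7]},
  {"travel":[0,0,0],"dr":[0,0,-9.7]},
  {"travel":[0,0,0],"dr":[0,0,0]},
  {"travel":[0,0,0],"dr":[0,0,0]},
])

```text
clock: 2.35
position: [0.4737, 0.0672, 0.2312]
ee_rot: [0.975, -0.222, -0.0, 0.0]
ft_force: [0.1, -0.5, 0.6]
grip_width: 0.002
```

```bash
python3 - <<'E'
from h import *
import cv2
from scipy.spatial.transform import Rotation as R
o=manip.get_obs();M=R.from_quat(o["ee_rot"]).as_matrix();print(o["clock"],o["position"],M.round(3),o["grip_width"],o["ft_force"])
print("shift in tool axes mm",(M.T@(np.array([.4745,.065,.125])-o["position"])*1000).round(1))
im=np.hstack([cv2.resize(manip.camera(n)[110:310,200:500] if n=="top" else manip.camera(n)[60:260,180:480],(400,267)) for n in("top","scene")])
cv2.imwrite("pics/c2.png",im)
E
```

```text
2.35 [0.47368915 0.06715789 0.23119918] [[ 0.901 -0.434 -0.   ]
 [-0.434 -0.901 -0.   ]
 [-0.     0.    -1.   ]] 0.0018279117622366958 [ 0.09825409 -0.52429107  0.57970886]
shift in tool axes mm [  1.7   1.6 106.2]
```

View pics/c2.png

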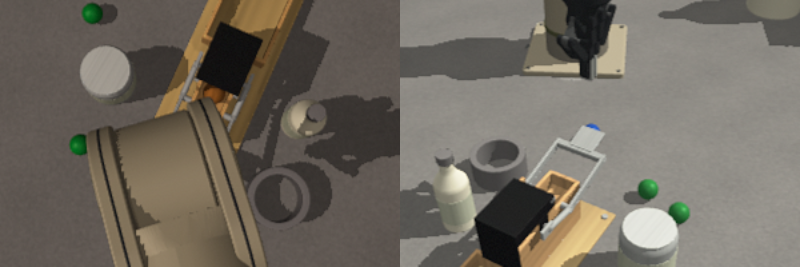

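The gripper is shut and hangs directly over the paddle in the scene view, fingertips at about (588,75) above the plate at (588,138). Neighbours are clear. I'll descend to just above the plate, then press.

servo_tool([
  {"travel":[2,2,20],"dr":[0,0,0]},
  {"travel":[0,0,25],"dr":[0,0,0]},
  {"travel":[0,0,25],"dr":[0,0,0]},
  {"travel":[0,0,20],"dr":[0,0,0]},
  {"travel":[0,0,10],"dr":[0,0,0]},
  {"travel":[0,0,5],"dr":[0,0,0]},
  {"travel":[0,0,0],"dr":[0,0,0]},
])

```text
clock: 3.32
position: [0.4749, 0.0646, 0.1266]
ee_rot: [0.975, -0.221, 0.0, -0.0]
ft_force: [-0.0, 0.7, -0.3]
grip_width: -0.002
```

servo_tool([
  {"travel":[0,0,4],"dr":[0,0,0]},
  {"travel":[0,0,4],"dr":[0,0,0]},
  {"travel":[0,0,4],"dr":[0,0,0]},
  {"travel":[0,0,4],"dr":[0,0,0]},
  {"travel":[0,0,0],"dr":[0,0,0]},
])

```text
clock: 3.95
position: [0.4747, 0.0646, 0.11]
ee_rot: [0.975, -0.22, -0.0, -0.0]
ft_force: [-0.4, 0.5, 0.8]
grip_width: -0.004
```

servo_tool([
  {"travel":[0,0,4],"dr":[0,0,0]},
  {"travel":[0,0,4],"dr":[0,0,0]},
  {"travel":[0,0,4],"dr":[0,0,0]},
  {"travel":[0,0,0],"dr":[0,0,0]},
])

```text
clock: 4.45
position: [0.4746, 0.0646, 0.098]
ee_rot: [0.975, -0.221, -0.0, -0.0]
ft_force: [-2.3, 1.5, 4.0]
grip_width: -0.001
```

```bash
python3 - <<'E'
from h import *
import cv2
print(manip.get_obs()["ft_force"])
cv2.imwrite("pics/c3.png",cv2.resize(manip.camera("scene")[80:360,160:440],(560,560),interpolation=cv2.INTER_CUBIC))
E
```

```text
[-2.28000684  1.52048822  4.04021026]
```

View pics/c3.png

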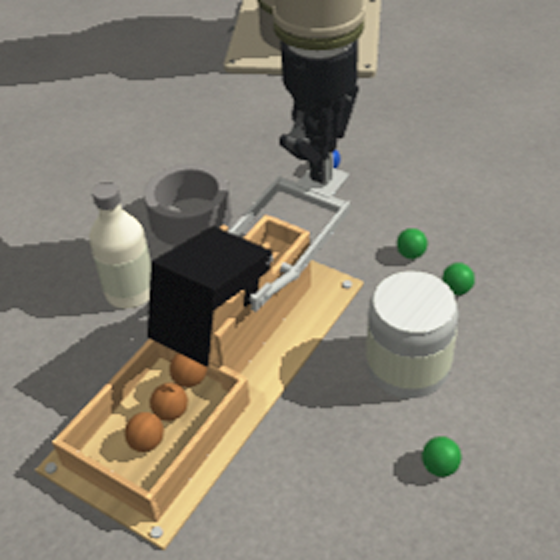

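The press works. The fingertips sit on the plate at about (320,178), the lid is part open, and the balls are already rolling into the tray at (145,430), (168,400) and (188,367). Now pressing to the bottom stop.

servo_tool([
  {"travel":[0,0,5],"dr":[0,0,0]},
  {"travel":[0,0,5],"dr":[0,0,0]},
  {"travel":[0,0,5],"dr":[0,0,0]},
  {"travel":[0,0,5],"dr":[0,0,0]},
  {"travel":[0,0,4],"dr":[0,0,0]},
  {"travel":[0,0,2],"dr":[0,0,0]},
  {"travel":[0,0,0],"dr":[0,0,0]},
])

```text
clock: 5.38
position: [0.4752, 0.0644, 0.0724]
ee_rot: [0.975, -0.221, 0.0, -0.0]
ft_force: [1.5, 0.4, 4.8]
grip_width: -0.001
```

servo_tool([
  {"travel":[0,0,1],"dr":[0,0,0]},
  {"travel":[0,0,1],"dr":[0,0,0]},
  {"travel":[0,0,0],"dr":[0,0,0]},
  {"travel":[0,0,0],"dr":[0,0,0]},
  {"travel":[0,0,0],"dr":[0,0,0]},
  {"travel":[0,0,0],"dr":[0,0,0]},
  {"travel":[0,0,0],"dr":[0,0,0]},
  {"travel":[0,0,0],"dr":[0,0,0]},
])

```text
clock: 6.38
position: [0.4747, 0.0645, 0.0703]
ee_rot: [0.975, -0.221, 0.0, 0.0]
ft_force: [2.8, -0.5, 4.3]
grip_width: 0.002
```

```bash
python3 - <<'E'
from h import *
import cv2
print(manip.get_obs()["ft_force"])
cv2.imwrite("pics/c4.png",np.hstack([cv2.resize(manip.camera(n)[a:a+250,b:b+250],(400,400),interpolation=cv2.INTER_CUBIC) for n,a,b in(("scene",110,160),("top",50,240))]))
E
```

```text
[ 2.78165442 -0.46793265  4.32567052]
```

View pics/c4.png

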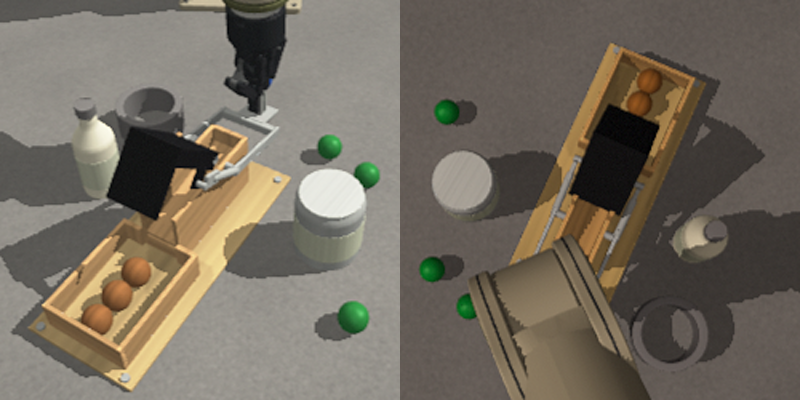

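The lid is well up and the three balls rest in the tray at scene crop (97,319), (117,295), (136,271). There's no force rise yet, so I'll press the last 1–2 mm to the stop and check the third ball's x in the dispenser frame.

servo_tool([
  {"travel":[0,0,1],"dr":[0,0,0]},
  {"travel":[0,0,1],"dr":[0,0,0]},
  {"travel":[0,0,0],"dr":[0,0,0]},
  {"travel":[0,0,0],"dr":[0,0,0]},
  {"travel":[0,0,0],"dr":[0,0,0]},
  {"travel":[0,0,0],"dr":[0,0,0]},
])

```text
clock: 7.22
position: [0.4747, 0.0645, 0.0683]
ee_rot: [0.975, -0.221, -0.0, 0.0]
ft_force: [1.7, -1.5, 4.5]
grip_width: -0.001
```

```bash
python3 - <<'E'
from h import *
import cv2
im=manip.camera("scene");cv2.imwrite("pics/s5.png",im)
hsv=cv2.cvtColor(im,cv2.COLOR_BGR2HSV);m=cv2.inRange(hsv,(3,150,60),(12,255,210))
m[:, :160]=0; m[:, 300:]=0; m[:200]=0
D=cv2.distanceTransform(m,cv2.DIST_L2,5)
t=np.radians(-25.5);R=np.array([[np.cos(t),np.sin(t)],[-np.sin(t),np.cos(t)]])
o=np.array([.4745,.065])+.1535*np.array([np.cos(t),np.sin(t)])
pts=[(160+.625*x,110+.625*y) for x,y in((97,319),(117,295),(136,271))]
for _ in range(3):
    _,v,_,p=cv2.minMaxLoc(D); q=plane("scene",p,.03); print("mask",p,round(v,1),(R@(q[:2]-o)).round(3)); cv2.circle(D,p,10,0,-1)
for p in pts: print("eye",np.round(p),(R@(plane("scene",p,.03)[:2]-o)).round(3))
E
```

```text
mask (236, 281) 1.0 [ 0.14  -0.016]
mask (233, 303) 1.0 [0.18 0.01]
mask (211, 311) 1.0 [ 0.213 -0.014]
eye [221. 309.] [ 0.202 -0.001]
eye [233. 294.] [ 0.166 -0.002]
eye [245. 279.] [ 0.128 -0.003]
```

By eye the balls sit at x = 0.202, 0.166 and 0.128, y ≈ 0, spaced about one diameter apart, so all are inside the tray. The colour mask found only slivers, so I'm ignoring it. A little more travel to confirm the stop.

servo_tool([
  {"travel":[0,0,1],"dr":[0,0,0]},
  {"travel":[0,0,1],"dr":[0,0,0]},
  {"travel":[0,0,0],"dr":[0,0,0]},
  {"travel":[0,0,0],"dr":[0,0,0]},
  {"travel":[0,0,0],"dr":[0,0,0]},
])

```text
clock: 7.9
position: [0.475, 0.0644, 0.0672]
ee_rot: [0.975, -0.221, 0.0, 0.0]
ft_force: [-3.0, -2.8, 18.4]
grip_width: 0.001
```

The force jumped to 18 N at z = 67 mm, which is the bottom stop. Now easing up slowly.

servo_tool([
  {"travel":[0,0,-2],"dr":[0,0,0]},
  {"travel":[0,0,-4],"dr":[0,0,0]},
  {"travel":[0,0,-4],"dr":[0,0,0]},
  {"travel":[0,0,-4],"dr":[0,0,0]},
  {"travel":[0,0,-4],"dr":[0,0,0]},
  {"travel":[0,0,-4],"dr":[0,0,0]},
  {"travel":[0,0,-4],"dr":[0,0,0]},
  {"travel":[0,0,-3],"dr":[0,0,0]},
  {"travel":[0,0,-3],"dr":[0,0,0]},
  {"travel":[0,0,-3],"dr":[0,0,0]},
  {"travel":[0,0,-3],"dr":[0,0,0]},
  {"travel":[0,0,0],"dr":[0,0,0]},
])

```text
clock: 9.4
position: [0.4754, 0.0642, 0.1048]
ee_rot: [0.975, -0.221, 0.001, -0.0]
ft_force: [1.5, -0.8, 2.4]
grip_width: 0.003
```

servo_tool([
  {"travel":[0,0,-2],"dr":[0,0,0]},
  {"travel":[0,0,-2],"dr":[0,0,0]},
  {"travel":[0,0,-2],"dr":[0,0,0]},
  {"travel":[0,0,-2],"dr":[0,0,0]},
  {"travel":[0,0,-2],"dr":[0,0,0]},
  {"travel":[0,0,-2],"dr":[0,0,0]},
  {"travel":[0,0,-2],"dr":[0,0,0]},
  {"travel":[0,0,-2],"dr":[0,0,0]},
  {"travel":[0,0,-2],"dr":[0,0,0]},
  {"travel":[0,0,-2],"dr":[0,0,0]},
  {"travel":[0,0,0],"dr":[0,0,0]},
])

```text
clock: 10.78
position: [0.4746, 0.0646, 0.1243]
ee_rot: [0.975, -0.221, -0.0, 0.0]
ft_force: [-0.4, 0.4, -0.3]
grip_width: 0.002
```

servo_tool([
  {"travel":[0,0,-5],"dr":[0,0,0]},
  {"travel":[0,0,-15],"dr":[0,0,0]},
  {"travel":[0,0,-30],"dr":[0,0,0]},
  {"travel":[0,0,-30],"dr":[0,0,0]},
  {"travel":[-30,0,-30],"dr":[0,0,0]},
  {"travel":[-40,0,0],"dr":[0,0,0]},
  {"travel":[-40,0,0],"dr":[0,0,0]},
  {"travel":[0,0,0],"dr":[0,0,0]},
  {"travel":[0,0,0],"dr":[0,0,0]},
])

```text
clock: 11.9
position: [0.3759, 0.1118, 0.2351]
ee_rot: [0.975, -0.221, 0.001, 0.0]
ft_force: [0.7, 0.0, -0.1]
grip_width: 0.001
```

```bash
python3 - <<'E'
from h import *
import cv2
o=manip.get_obs();print(o["clock"],o["position"],o["ft_force"])
a,b=manip.camera("scene"),manip.camera("top");cv2.imwrite("pics/s6.png",a)
# standing objects: shift of change vs start
for n,im,ref,box in (("glue",a,"scene",(170,205,70,35)),("tape",a,"scene",(160,230,45,48)),("tin",a,"scene",(210,340,70,52))):
    r=cv2.imread(f"pics/{ref}0.png");y,x,h,w=box;t=r[y:y+h,x:x+w]
    s=cv2.matchTemplate(im,t,cv2.TM_CCOEFF_NORMED);_,v,_,p=cv2.minMaxLoc(s);print(n,v,p[0]-x,p[1]-y)
cv2.imwrite("pics/c6.png",np.hstack([cv2.resize(im[p:p+250,q:q+250],(400,400),interpolation=cv2.INTER_CUBIC) for im,p,q in((a,110,160),(b,50,240))]))
E
```

```text
11.9 [0.37592541 0.11175726 0.23513022] [ 0.67997822  0.03925897 -0.06784882]
glue 0.9476680755615234 0 0
tape 0.9137654900550842 0 0
tin 0.9997603893280029 0 0
```

View pics/c6.png

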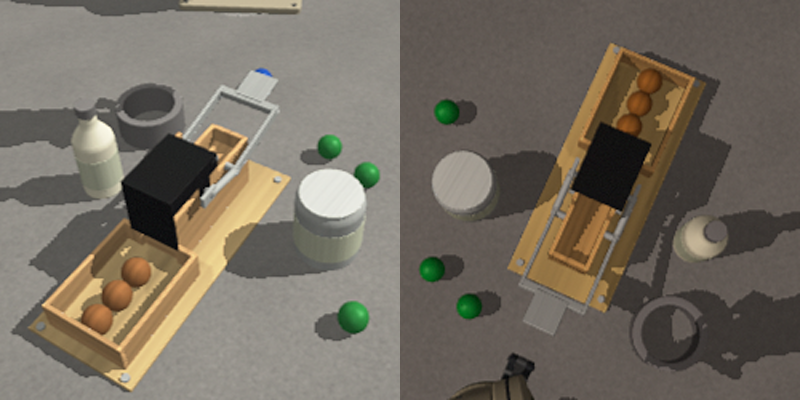

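The lid is shut (black hood at crop (170,190)), the paddle is back at its rest height at (258,85), and the chute is empty. The three balls are in the tray, the bottle, tin and tape show 0 px shift, and the arm is clear. Handing in.

```bash
python3 -c "
from workcell import manip
print(manip.hand_in())"
```

```text
the job is handed in; nothing more can be done
None
```

The job is done and handed in at about 12 s of the 40 s allowed; hand-in reports no verdict. I pressed the lever with the shut fingertips down to its bottom stop, where the force rose from about 4.5 N to 18 N at a tip height of 67 mm. I held it until all three balls were in the tray, then eased it up at 16–32 mm/s and backed the arm away.

**Last checks:**
- **Lid and lever:** the lid looks shut and the lever is back at rest. The tip left the paddle with no force at 124 mm, just above the paddle's rest height.
- **Balls:** measured while the lever was still held down, they sat at about x = 0.202, 0.166 and 0.128 m, with y near 0. The final picture shows them in the same places.
- **Bottle, tin and tape roll:** each shows 0 px shift in the scene view.

**Checks that failed or disagreed:**
- **Ball positions:** the colour mask for the balls found only slivers, so the positions above come from pixels read by eye.
- **Tray width:** my first measurement of it picked up the base plate's corners, so I didn't use it.
- **Lid angle and speed:** I had no direct reading of either. Gentle closing is inferred from the slow lift, which works out to about 0.5 rad/s at most.

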